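# Touch off a clamped bearing housing with a hand probe

## Task

Before the bearing housing on the fixture plate is machined, touch it off with the touch probe: take the probe from its stand, hold it upright and rest its ball lightly for a moment against the housing's long side that is free of clamps, first near the end away from the round barrel and then near the barrel end, and last against the end face at the barrel end. Push the sprung stylus over no more than a few millimetres. Then put the probe back upright in its stand, lowering its conical nose gently and squarely into the conical cup until it is fully home before you let go, and leave the other things where they lie.

Things in the scene. Friction and masses are not known exactly. Their poses are not given: they have to be found in the camera images.
- casting: the bearing housing, a grey iron casting clamped on the fixture plate; it does not give. Its flange is a block 130 (x) x 80 (y) x 36 mm (z); origin at the centre of its underside, 20 mm above the bench, z up. A round barrel 54 mm wide stands 20 mm high on the flange, off-centre towards the +x end. The side free of clamps is the plane y = -40 mm, the barrel end face is x = +65 mm; both are bare.
- fixture: dark steel plate 220 (x) x 200 (y) x 20 mm fixed to the bench under the housing; origin at the centre of its underside, axes along the housing's. It reaches at least 38 mm beyond the two faces to be touched. Two dark strap clamps come over the housing's +y side; their studs, the highest things on the plate, reach 92 mm above the bench.
- probe_grip (a point): centre of the touch probe's black round handle, 30 mm thick, 52 mm high; z up along the probe's axis. Below it a steel collar 44 mm wide (26 to 40 mm below this point), then the conical nose narrowing from 44 mm to 20 mm (40 to 64 mm below), then the stylus. The probe weighs about 0.3 kg and starts home in its stand, this point 144 mm above the bench.
- probe_ball (a point): centre of the white ball, 10 mm in diameter, at the stylus tip, on the probe's axis 109 mm below the handle's centre; the stylus rod is 5 mm thick and comes 40 mm out of the nose. The stylus tilts any way sideways about a point 50 mm above the ball's centre and springs back: about 0.5 N per mm at the ball. It does not give lengthwise.
- probe_nose (a point): centre of the small lower end of the probe's conical nose, 64 mm below the handle's centre, on the probe's axis.
- stand_seat (a point): on the axis of the stand's upright conical cup: where the small end of the probe's nose (point probe_nose) lies when fully home, 80 mm above the bench. The cup is an open cone, 22 mm wide inside at its lower edge (83 mm above the bench), 41 mm at its rim (102 mm above the bench); the nose's flanks rest on it and the stylus hangs free below.
- stand: the probe stand, fixed to the bench; origin on the cup's axis at bench level, z up. A round foot 120 mm wide and 14 mm high, and a column 18 x 26 mm, 102 mm high, that carries the cup and stands 46 mm from its axis in the stand's +x direction.
- stylus_a (a joint): tilt of the stylus one way, rad; 0 = straight, stop at 0.3; 0.02 rad is 1 mm at the ball.
- stylus_b (a joint): tilt of the stylus the other way, square to the first, rad; 0 = straight, stop at 0.3.
- spare_nut: a spare hexagon flange nut, 24 mm wide and 14 mm high, lying on the fixture plate; origin at the centre of its underside; leave it alone
- socket: a deep steel socket standing on end next to the probe stand, 28 mm wide, 48 mm high; origin at the centre of its underside; leave it alone
- wrench: a combination spanner 190 mm long, 8 mm high, lying flat on the far side of the work; origin under its middle, x along it; leave it alone
- hammer: a hammer 280 mm long, up to 26 mm high, lying at the left side; origin under its middle, x along the handle; leave it alone
- screwdriver: a screwdriver 210 mm long, 26 mm high, lying at the left side; origin under its middle, x along it; leave it alone
- parallel: a steel bar (machinist's parallel) 100 x 14 x 30 mm at the right side; origin at the centre of its underside, x along it; leave it alone
- oil_can: a round oil can, 60 mm wide, 90 mm high, with a thin bent spout up to 155 mm, at the right side; origin at the centre of its underside; leave it alone
There are look-alikes about, which are no part of the job. Leave any red look-alike of the stand alone.

How it is judged:
By the outcome, as a careful person would: the job done as asked, in the order asked, and still so for the second after the job is handed in, with the robot touching nothing.
It also fails if it takes over 72 s, if anything falls off the work surface, if the arm or the gripper's body presses on something with over 40 N, if the wrist force passes 120 N, or if a joint passes its speed limit or range.

## Robot

A 6-joint arm with a two-finger parallel gripper is mounted at the origin on the work surface. World frame = base frame: x ahead of the robot, y to its left, z up, the work surface at z = 0. Lengths are in m, angles in rad, forces in N, time in s.
With the tool pointing down it reaches from about 0.425 to 0.95 m from the base axis. Payload 3.5 kg.
Tool frame: the origin (TCP) lies midway between the tips of the shut fingers; the grasp point (between the pads) lies 19 mm behind it; z points along the fingers, x is the direction in which the jaws open and shut, and the axes are right-handed (so a half turn about z gives the same grasp; the last joint's range is limited). The gripper opens to 85 mm and grips with 20 to 120 N. Pads are 22 mm wide; open, the fingers measure 114 mm over their backs; the gripper's body (76 mm by 85 mm) begins 54 mm behind the grasp point. The pads swing forward as they close: fully open they stand 13 mm farther back than shut.
Start: joints at [-1.394, 0.286, 1.577, -0, 1.279, -0.15], TCP at [0.217, -0.639, 0.231] pointing down, gripper open.
Joint ranges: [-2.77, 2.77], [-0.9, 2.22], [0.21, 2.48], [-1.53, 4.67], [0.24, 2.81], [-2.84, 2.84]. Speed limits (rad/s): [2.79, 2.79, 3.14, 3.14, 3.14, 3.14].

## Interface

Orientations are given as a unit quaternion [x, y, z, w].
In Python, from plant import readout, optics, ctrl gives the robot as it stands. The module is installed in compiled form; this text tells all that it offers.
- The arm moves only by the shell command python3 -m crank 'ROWS' [OPENING] [FORCE]. ROWS is text: rows parted by semicolons, each of 6 numbers parted by spaces: the shift along the tool's x, y, z in mm, then the turn, a rotation vector about the tool's x, y, z in rad. In form: dx dy dz ax ay az; .... A call has 1 to 5 rows; each row shifts and turns the commanded pose from where the row before left it, along the tool's axes as they then stand; what a row does not reach is not made up. A row lasts 1/8 s, in which the tool goes at most 62.5 mm and 10.7 degrees, less where a joint would pass 70% of its speed; a pose out of reach is approached as far as the arm can. A call is refused whole if a number of a shift passes 62.5 or a number of a turn 0.188, either way. A call with a gripper value outside its range is refused whole. OPENING is the opening, from -1 (shut) to 1 (fully open), set as the call begins (- or left out, the last holds). The fingers move at their own pace and stop on an object; FORCE is the grip in N (left out, the last holds). Time passes only in rows, so rows that do not move let the fingers close. It gives the time, the measured TCP pose, the force and the opening at its end, in the units of the state.
- readout.get_state(): the state, without advancing time (a new reading comes with each control period).
- optics.read_camera(name): name is "scene" or "top" or "wrist"; returns the picture (400x640x3 uint8, red, green, blue); there is no depth.
- optics.calibration(name): a dict with "mtx" (3x3 intrinsics, pixels), "rvec" (rotation vector, rad) and "tvec" (3), from world to camera coordinates, as OpenCV has them; the wrist camera has in their place "tool_from_camera" (4x4, takes a point from camera to tool coordinates, whose origin is the TCP and whose axes are the tool frame's). Camera axes: x right, y down, z forward; pixel columns grow to the right and rows downward; lengths in m; the calibration is good to about 2 mm. A picture is of the moment at which its call begins: read the wrist's pose just before it. calibration takes no time and is no camera call.
- ctrl.sign_off(): hands the job in, once; it reports no verdict.
Trained networks look in the newest picture that a camera, given by its name, has taken for a name from the list of things; names that differ only in an ending like _2 or _b are one class to them, and where a whole thing is asked for, a point or a joint stands for the part that bears it (a point fixed in the world has none). Each returns a list of dicts, best first, with "p" (0 to 1); they miss things now and then, are a little off and sometimes report something else, mostly with a low value. They report only what shows in the picture. A call takes as long as a camera call. They do not tell look-alikes from the thing itself.
- optics.recognise(camera, thing): "xy" ([column, row] as shares, 0 to 1, of the picture: columns of its width, rows of its height, amid what is visible of it).
The state is a dict: "time": time; "qpos": joint angles; "dq": joint speeds; "joint_efforts": joint torques, N m; "eef_pos": TCP position; "tcp_rot": TCP orientation; "contact_force": force on the tool from outside, world axes, zero at the start; "wrist_torque": the same for the moment, N m; "opening": opening from 0.0 (shut) to 1.0 (fully open).
Only numpy, scipy, OpenCV 4.12 (cv2) and the standard library are available. Lean on these libraries where they do the work, as an engineer would, in place of code of your own. Each camera call takes 0.05 s, during which the arm holds its last target.

## Working session

There is one attempt and no reset: what is moved stays moved. The work goes in short steps, Python scripts to look and compute and a shell command to move; the robot and the scene stay as the last step left them, time stands still between calls to the robot, and variables do not carry over. Pictures are saved under pics/ and viewed, and the job is handed in when it is done.

```bash
mkdir -p pics; ls; python3 - <<'E'
from plant import readout, optics
import cv2
s=readout.get_state();print(s)
for n in ("scene","top","wrist"):
    im=optics.read_camera(n);cv2.imwrite(f"pics/{n}0.png",im[:,:,::-1])
    print(n,optics.calibration(n))
    if n!="wrist":
        for t in ("casting","fixture","probe_grip","probe_ball","stand","stand_seat","socket","spare_nut"):
            print(t,[( [round(v*k,1) for v,k in zip(d['xy'],(640,400))],round(d['p'],2)) for d in optics.recognise(n,t)])
E
```

```text
pics
{'time': 0.0, 'qpos': array([-1.39398418e+00,  2.87153965e-01,  1.57818367e+00, -9.73268251e-06,
        1.27859359e+00, -1.49996982e-01]), 'dq': array([-0.00030862, -0.00158179, -0.00125224,  0.00066069,  0.00011707,
       -0.00184368]), 'joint_efforts': array([-3.48090889e-04, -4.05979156e+01, -2.92627430e+01, -1.34341963e-04,
        5.98694067e-03, -4.92468274e-06]), 'eef_pos': array([ 0.21660091, -0.63860833,  0.22995137]), 'tcp_rot': array([ 8.12718753e-01, -5.82655010e-01, -8.41070339e-04, -8.12312548e-04]), 'contact_force': array([ 0.53396164, -0.32876314, -0.69099579]), 'wrist_torque': array([-0.02648084,  0.00605467, -0.03112864]), 'opening': 0.9995942703989983}
scene {'mtx': array([[405.62741707,   0.        , 323.76263768],
       [  0.        , 405.62741707, 197.23229781],
       [  0.        ,   0.        ,   1.        ]]), 'rvec': array([ 1.01506564,  2.62343908, -0.83890369]), 'tvec': array([ 0.39203443, -0.28584341,  1.59759394])}
casting [([265.7, 165.1], 0.56)]
fixture [([276.4, 173.0], 0.67)]
probe_grip [([369.1, 214.7], 0.52)]
probe_ball []
stand [([421.5, 
[... 811 characters left out ...]
, 274.8], 0.89)]
stand_seat [([271.9, 224.2], 0.88), ([235.5, 273.6], 0.88), ([319.0, 234.2], 0.69), ([259.8, 167.3], 0.57)]
socket []
spare_nut [([373.1, 180.2], 0.43)]
wrist {'mtx': array([[290.90333203,   0.        , 319.14100139],
       [  0.        , 290.90333203, 194.87219016],
       [  0.        ,   0.        ,   1.        ]]), 'tool_from_camera': array([[ 9.99999885e-01, -4.59134848e-04, -1.35043272e-04,
        -5.46477939e-05],
       [ 4.78354519e-04,  9.50191424e-01,  3.11666534e-01,
        -7.93202821e-02],
       [-1.47800072e-05, -3.11666563e-01,  9.50191535e-01,
        -1.43657428e-01],
       [ 0.00000000e+00,  0.00000000e+00,  0.00000000e+00,
         1.00000000e+00]])}
```

View pics/scene0.png

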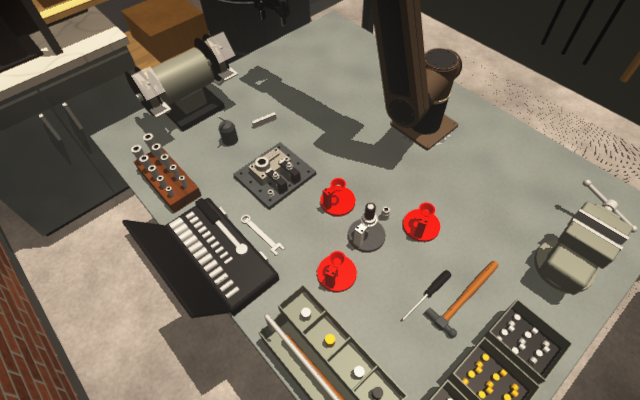

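View pics/top0.png

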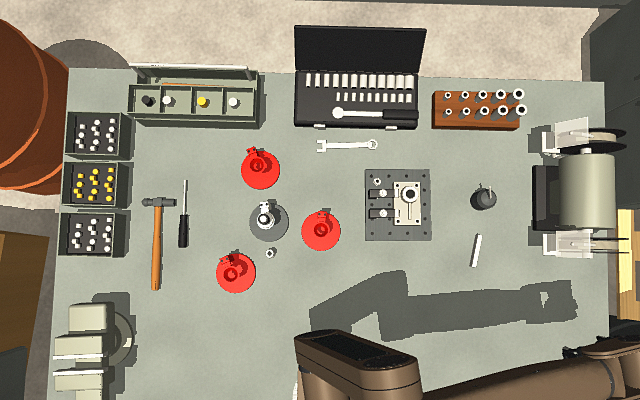

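View pics/wrist0.png

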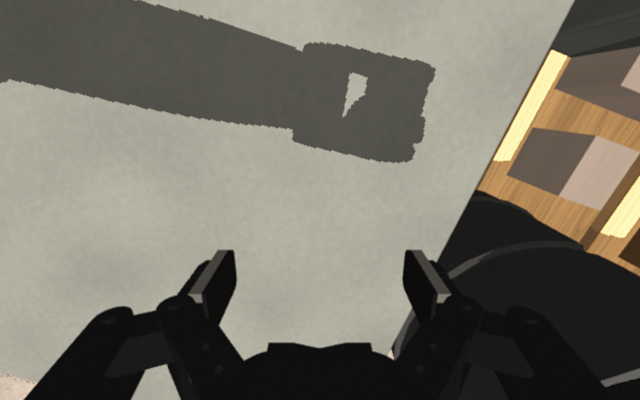

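```bash
python3 - <<'E'
import cv2
im=cv2.imread('pics/top0.png');cv2.imwrite('pics/top0z.png',cv2.resize(im[150:300,200:360],None,fx=5,fy=4*1.0,interpolation=2)[:600])
cv2.imwrite('pics/top0y.png',cv2.resize(im[130:280,340:490],None,fx=4,fy=4,interpolation=2))
im=cv2.imread('pics/scene0.png');cv2.imwrite('pics/scene0z.png',cv2.resize(im[130:280,230:430],None,fx=4,fy=4,interpolation=2))
E
```

```text
(no output)
```

View pics/top0z.png

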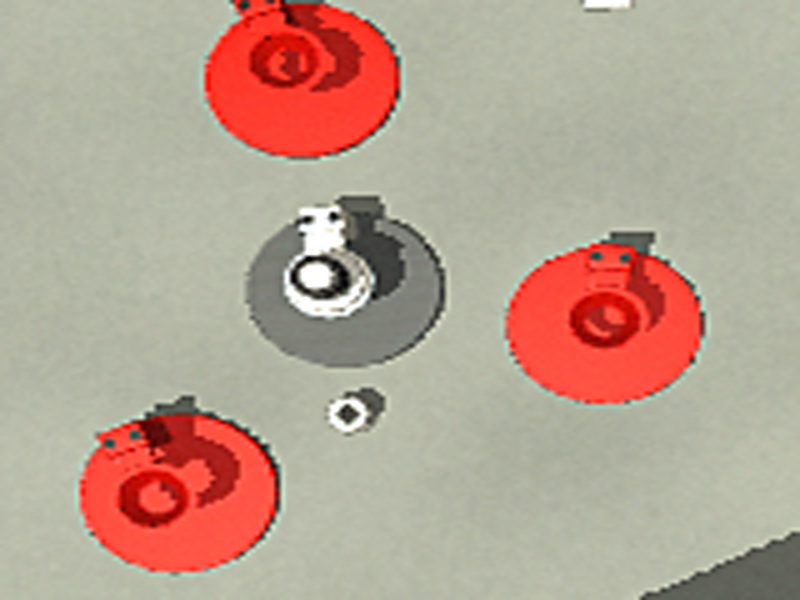

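View pics/top0y.png

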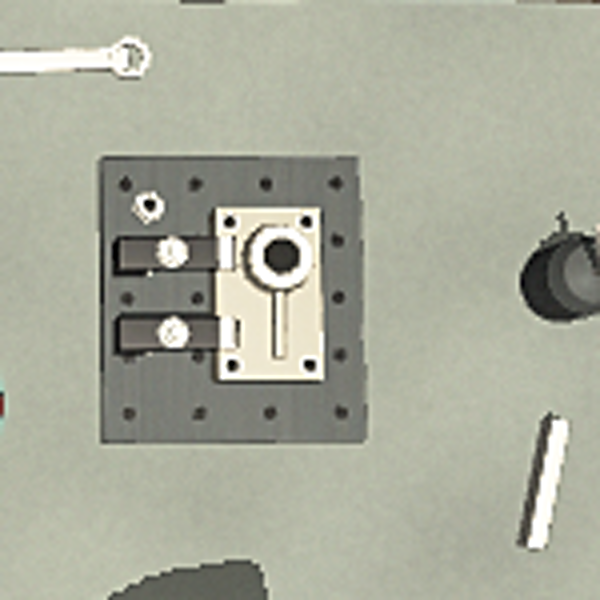

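View pics/scene0z.png

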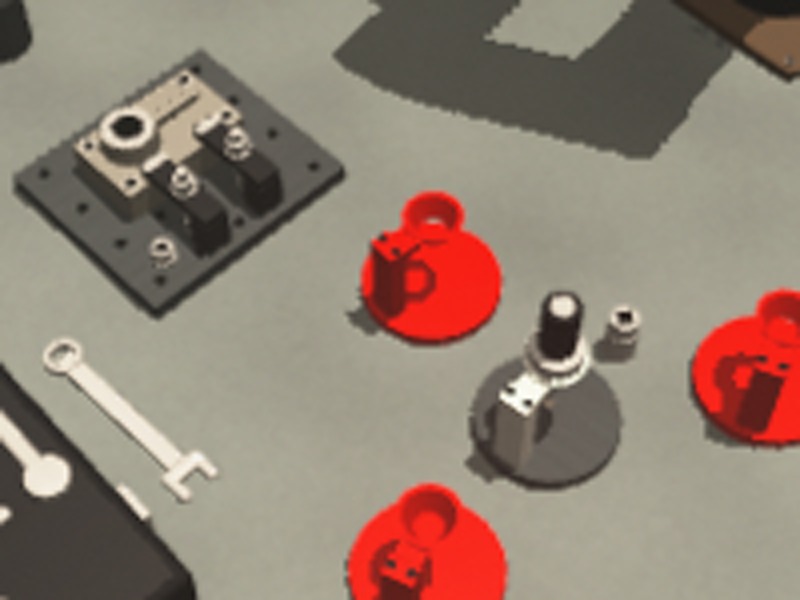

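```bash
cat > h.py <<'E'
import numpy as np, cv2
from plant import readout, optics
from scipy.spatial.transform import Rotation as R
def campose(n,s=None):
    c=optics.calibration(n)
    if n=='wrist':
        s=s or readout.get_state()
        T=np.eye(4);T[:3,:3]=R.from_quat(s['tcp_rot']).as_matrix();T[:3,3]=s['eef_pos']
        W=T@c['tool_from_camera'];return c['mtx'],W[:3,:3],W[:3,3]
    Rm=cv2.Rodrigues(np.array(c['rvec']))[0];return c['mtx'],Rm.T,-Rm.T@np.array(c['tvec'])
def back(n,uv,z,s=None):
    K,Rw,o=campose(n,s);d=Rw@np.linalg.inv(K)@np.array([uv[0],uv[1],1.]);return (o+d*(z-o[2])/d[2])
def proj(n,p,s=None):
    K,Rw,o=campose(n,s);q=K@(Rw.T@(np.array(p,float)-o));return q[:2]/q[2]
def pr(s=None):
    s=s or readout.get_state()
    print('t',round(s['time'],3),'pos',s['eef_pos'].round(4),'rot',s['tcp_rot'].round(4),'F',s['contact_force'].round(2),'op',round(s['opening'],3),'q',s['qpos'].round(3))
E
python3 - <<'E'
from h import *
def t(x,y):return (200+x/5,150+y/4)
def y(a,b):return (340+a/4,130+b/4)
def sc(a,b):return (230+a/4,130+b/4)
B=lambda n,u,z:(back(n,u,z)*1000).round(1)
print('handle top',B('top',t(322,277),.170),B('scene',sc(566,304),.170))
print('collar top',B('top',t(329,283),.118),'foot',B('top',t(345,290),.014),B('scene',sc(547,421),.014))
print('column top',B('top',t(322,218),.102),B('scene',sc(520,389),.102))
for c in [(100,157),(358,157),(366,442),(100,442)]:print('plate',B('top',y(*c),.020))
for c in [(215,208),(321,207),(325,379),(218,381)]:print('cast',B('top',y(*c),.056))
print('barrel',B('top',y(281,255),.076),B('scene',sc(129,127),.076))
for c in [(15,183),(201,50),(345,170),(157,315)]:print('plate sc',B('scene',sc(*c),.020))
print('socket',B('top',t(348,413),.048))
E
```

```text
handle top [520.4 194.1 170. ] [520.9 201.3 170. ]
collar top [519.2 195.6 118. ] foot [519.7 196.6  14. ] [528.  205.2  14. ]
column top [567. 203. 102.] [564.1 203.3 102. ]
plate [691.2 -93.4  20. ]
plate [ 696.6 -292.    20. ]
plate [ 477.8 -300.1   20. ]
plate [472.4 -97.7  20. ]
cast [ 649.2 -177.4   56. ]
cast [ 652.1 -256.9   56. ]
cast [ 523.  -261.3   56. ]
cast [ 519.4 -181.6   56. ]
barrel [ 612.8 -223.8   76. ] [ 614.1 -219.9   76. ]
plate sc [ 704.6 -279.8   20. ]
plate sc [ 484.1 -292.7   20. ]
plate sc [480.  -92.9  20. ]
plate sc [697.8 -83.3  20. ]
socket [426.4 188.2  48. ]
```

```bash
python3 -m crank '0 0 -35 0 0 0.1455; 0 0 -35 0 0 0.1455'; python3 - <<'E'
from h import *
s=readout.get_state();pr(s)
Rm=R.from_quat(s['tcp_rot']).as_matrix()
def d(w):print((Rm.T@(np.array(w)*1000-s['eef_pos']*1000)).round(1))
d([.64,-.219,.30]);d([.52,.195,.30])
E
```

```text
time: 1.2
eef_pos: [0.2166, -0.639, 0.3014]
tcp_rot: [0.718, -0.696, -0.001, -0.0]
contact_force: [0.4, -0.3, 0.9]
opening: 1.0
t 1.2 pos [ 0.2166 -0.639   0.3014] rot [ 7.180e-01 -6.961e-01 -6.000e-04 -5.000e-04] F [ 0.43 -0.32  0.94] op 1.0 q [-1.394  0.244  1.5    0.     1.398  0.146]
[-406.6 -436.2    2. ]
[-824.2 -329.     2.6]
```

```bash
python3 -m crank '-42 -40 0 0 0 0; -42 -40 0 0 0 0; -42 -40 0 0 0 0; -42 -40 0 0 0 0; -42 -40 0 0 0 0'; python3 -m crank '-42 -40 0 0 0 0; -42 -40 0 0 0 0; -42 -40 0 0 0 0; -42 -40 0 0 0 0; -28 -22 0 0 0 0'; python3 -m crank '0 0 0 0 0 0;0 0 0 0 0 0';python3 - <<'E'
from h import *
s=readout.get_state();im=optics.read_camera('wrist');pr(s)
cv2.imwrite('pics/w1.png',im[:,:,::-1])
import pickle;pickle.dump(s,open('w1.pkl','wb'))
c=np.array([.586,-.219]);a=np.radians(1.9);r=np.array([[np.cos(a),-np.sin(a)],[np.sin(a),np.cos(a)]])
for p in [(65,40),(65,-40),(-65,-40),(-65,40)]:
    w=c+r@np.array(p)/1000;print(p,proj('wrist',[*w,.056],s).round(1))
E
```

```text
time: 1.82
eef_pos: [0.4101, -0.4207, 0.3016]
tcp_rot: [0.72, -0.694, 0.0, 0.0]
contact_force: [0.8, 0.1, 0.5]
opening: 1.001
time: 2.45
eef_pos: [0.5854, -0.2176, 0.3014]
tcp_rot: [0.72, -0.694, 0.0, -0.0]
contact_force: [0.1, -1.0, 0.1]
opening: 1.0
time: 2.7
eef_pos: [0.5836, -0.2203, 0.3013]
tcp_rot: [0.72, -0.694, 0.0, 0.0]
contact_force: [-0.6, -0.3, -0.3]
opening: 1.002
t 2.7 pos [ 0.5836 -0.2203  0.3013] rot [ 7.196e-01 -6.943e-01  0.000e+00  3.000e-04] F [-0.59 -0.26 -0.34] op 1.002 q [-5.230e-01  1.300e-01  1.632e+00 -1.000e-03  1.380e+00  1.012e+00]
(65, 40) [287.  109.1]
(65, -40) [349.3 109.2]
(-65, -40) [346.2 204.4]
(-65, 40) [289.9 204.3]
```

View pics/w1.png

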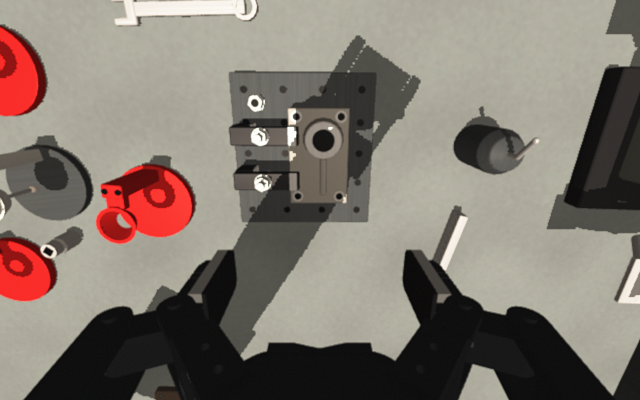

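```bash
python3 - <<'E'
import cv2
im=cv2.imread('pics/w1.png');cv2.imwrite('pics/w1z.png',cv2.resize(im[95:215,270:370],None,fx=5,fy=5,interpolation=0))
E
```

```text
(no output)
```

View pics/w1z.png

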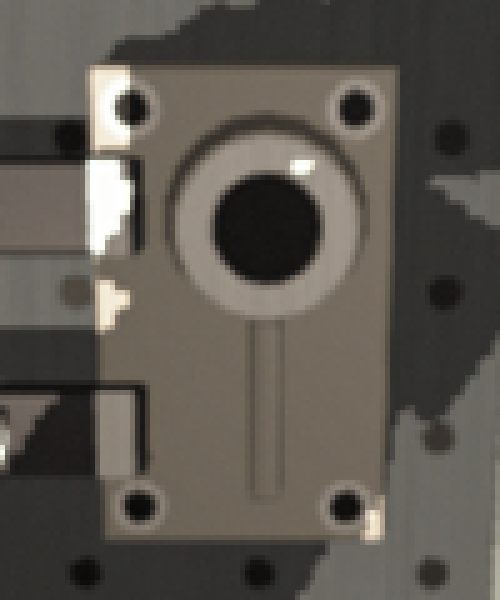

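```bash
python3 - <<'E'
from h import *
import pickle;s=pickle.load(open('w1.pkl','rb'))
P=[]
for u in [(288-.3,108.2-.5),(349.8-.5,108.2-.5),(346.8-.5,203.2-.5),(291-.5,202.8-.5)]:
    p=back('wrist',u,.056,s)*1000;P.append(p[:2]);print(p.round(1))
P=np.array(P);print(P.mean(0),np.degrees(np.arctan2(*((P[0]+P[1]-P[2]-P[3])[::-1]))))
print(np.linalg.norm(P[0]-P[1]),np.linalg.norm(P[1]-P[2]))
s=readout.get_state()
Rm=R.from_quat(s['tcp_rot']).as_matrix()
def d(w):print((Rm.T@(np.array(w)*1000-s['eef_pos']*1000)).round(1))
d([.52,.195,.30])
E
```

```text
[ 651.4 -177.8   56. ]
[ 654.2 -256.6   56. ]
[ 525.  -261.1   56. ]
[ 522.8 -182.    56. ]
[ 588.32970452 -219.38029046] 1.9240959598859746
78.91725266960265 129.2515884391543
[-417.7   48.9    1.2]
```

```bash
python3 -m crank '-60 7 0 0 0 0; -60 7 0 0 0 0; -60 7 0 0 0 0; -60 7 0 0 0 0; -60 7 0 0 0 0' 1 60; python3 -m crank '-60 7 0 0 0 0; -58 7 0 0 0 0; 0 0 0 0 0 0; 0 0 0 0 0 0';python3 - <<'E'
from h import *
s=readout.get_state();im=optics.read_camera('wrist');pr(s)
cv2.imwrite('pics/w2.png',im[:,:,::-1])
import pickle;pickle.dump(s,open('w2.pkl','wb'))
for z in (.17,.118,.014):print(z,proj('wrist',[.52,.195,z],s).round(1))
E
```

```text
time: 3.38
eef_pos: [0.5377, 0.0789, 0.3017]
tcp_rot: [0.719, -0.695, 0.0, -0.0]
contact_force: [0.4, -0.3, -0.3]
opening: 0.996
time: 3.88
eef_pos: [0.5202, 0.195, 0.3014]
tcp_rot: [0.719, -0.695, 0.0, 0.0]
contact_force: [0.1, -0.2, 0.3]
opening: 0.997
t 3.875 pos [0.5202 0.195  0.3014] rot [ 7.193e-01 -6.947e-01  3.000e-04  1.000e-04] F [ 0.14 -0.24  0.28] op 0.997 q [ 1.760e-01 -2.500e-02  1.793e+00 -1.000e-03  1.373e+00  1.712e+00]
0.17 [318.9 184.6]
0.118 [318.9 172.1]
0.014 [318.9 155.6]
```

View pics/w2.png

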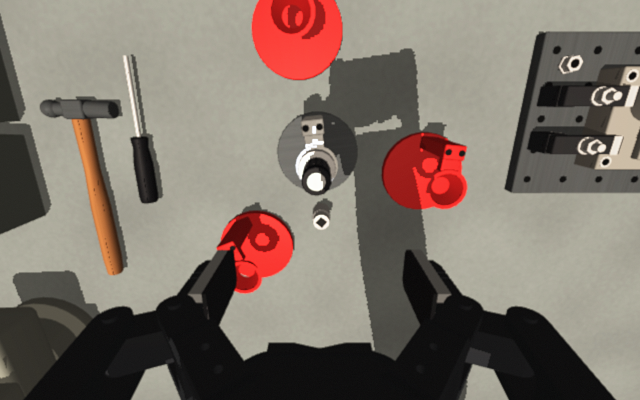

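```bash
python3 - <<'E'
import cv2
im=cv2.imread('pics/w2.png');cv2.imwrite('pics/w2z.png',cv2.resize(im[105:205,265:365],None,fx=6,fy=6,interpolation=0))
E
```

```text
(no output)
```

View pics/w2z.png

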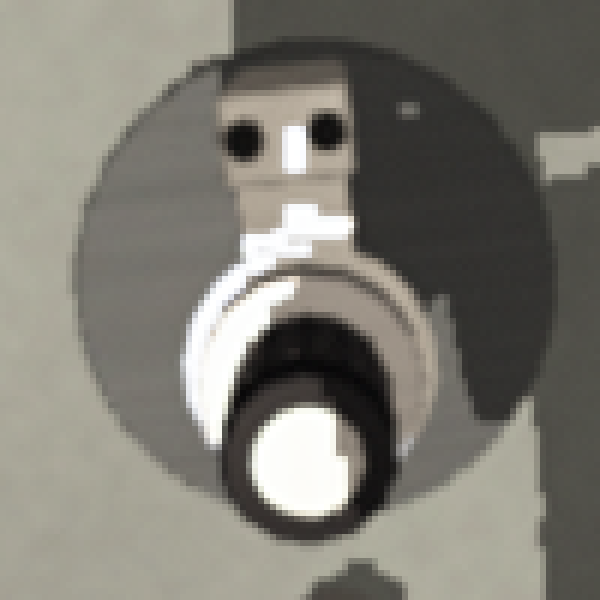

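```bash
python3 - <<'E'
from h import *
import pickle;s=pickle.load(open('w2.pkl','rb'))
def u(a,b):return (265+a/6-.5,105+b/6-.5)
for n,p,z in [('handle',(310,456),.17),('foot',(316,274),.014),('footL',(77,274),.014),('footR',(555,274),.014),('foottop',(316,38),.014),('collarL',(185,360),.104),('collarR',(436,360),.104),('colL',(217,140),.102),('colR',(356,140),.102)]:print(n,(back('wrist',u(*p),z,s)*1000).round(1))
# projected models
for nm,r,z in (('foot',60,.014),('handle',15,.17),('collar',22,.118)):
  t=np.linspace(0,2*np.pi,72);
  for n in('wrist','top'):
    q=np.array([proj(n,[.522+r/1000*np.cos(a),.1965+r/1000*np.sin(a),z],s) for a in t]);print(nm,n,q.min(0).round(1),q.max(0).round(1))
E
```

```text
handle [524.1 197.8 170. ]
foot [528.  197.9  14. ]
footL [526. 257.  14.]
footR [530.  138.8  14. ]
foottop [584.1 199.7  14. ]
collarL [524.9 223.3 104. ]
collarR [526.6 173.4 104. ]
colL [567.8 217.7 102. ]
colR [568.7 191.  102. ]
foot wrist [277.7 112.5] [358.2 192.6]
foot top [249.4 202.2] [288.7 241.4]
handle wrist [302.2 167.7] [332.7 197.1]
handle top [258.1 213.2] [269.  224.1]
collar wrist [298.6 151.3] [336.8 188.6]
collar top [257.8 212.1] [273.2 227.4]
```

```bash
python3 -m crank '-2.5 -3 50 0 0 0; 0 0 51 0 0 0; 0 0 0 0 0 0';python3 - <<'E'
from h import *
s=readout.get_state();im=optics.read_camera('wrist');pr(s)
cv2.imwrite('pics/w3.png',im[:,:,::-1])
import pickle;pickle.dump(s,open('w3.pkl','wb'))
for z in (.17,.118,.014):print(z,proj('wrist',[.523,.1975,z],s).round(1))
E
```

```text
time: 4.3
eef_pos: [0.5203, 0.1963, 0.1954]
tcp_rot: [0.719, -0.695, -0.003, 0.004]
contact_force: [0.1, -0.3, 0.9]
opening: 1.001
t 4.3 pos [0.5203 0.1963 0.1954] rot [ 0.7186 -0.6954 -0.003   0.0044] F [ 0.14 -0.29  0.93] op 1.001 q [ 0.178  0.064  1.899 -0.     1.19   1.716]
0.17 [317.1 226.2]
0.118 [317.4 198.8]
0.014 [317.8 168.3]
```

View pics/w3.png

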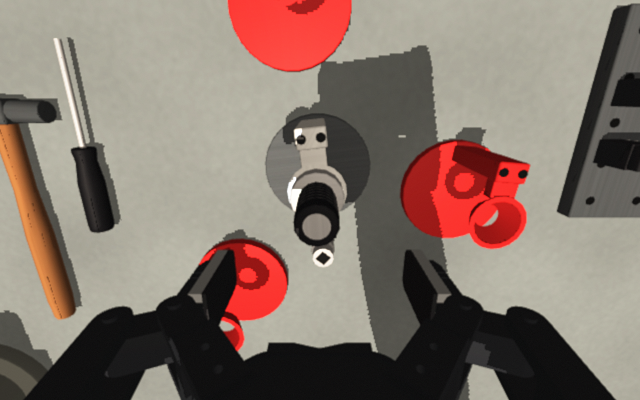

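```bash
python3 -m crank '0 0 0 0 0 0; 0 0 0 0 0 0';python3 - <<'E'
from h import *
s=readout.get_state();im=optics.read_camera('wrist');pr(s)
cv2.imwrite('pics/w4.png',im[:,:,::-1]);cv2.imwrite('pics/w4z.png',cv2.resize(im[100:260,255:385,::-1],None,fx=3.7,fy=3.7,interpolation=0))
import pickle;pickle.dump(s,open('w4.pkl','wb'))
t=np.linspace(0,2*np.pi,72)
for nm,r,z in (('foot',60,.014),('handle',15,.17),('collar',22,.118)):
    q=np.array([proj('wrist',[.523+r/1000*np.cos(a),.1975+r/1000*np.sin(a),z],s) for a in t])-[255,100];q*=3.7;print(nm,q.min(0).round(1),q.max(0).round(1))
E
```

```text
time: 4.6
eef_pos: [0.5246, 0.1987, 0.2034]
tcp_rot: [0.719, -0.695, 0.001, -0.002]
contact_force: [-0.0, -0.1, -0.3]
opening: 1.001
t 4.6 pos [0.5246 0.1987 0.2034] rot [ 0.7195 -0.6945  0.0015 -0.0021] F [-0.03 -0.09 -0.27] op 1.001 q [ 0.181  0.058  1.889 -0.     1.189  1.717]
foot [52.1 74.8] [430.2 444. ]
handle [159.9 394.6] [326.8 547.6]
collar [144.8 282.8] [339.8 466.9]
```

View pics/w4z.png

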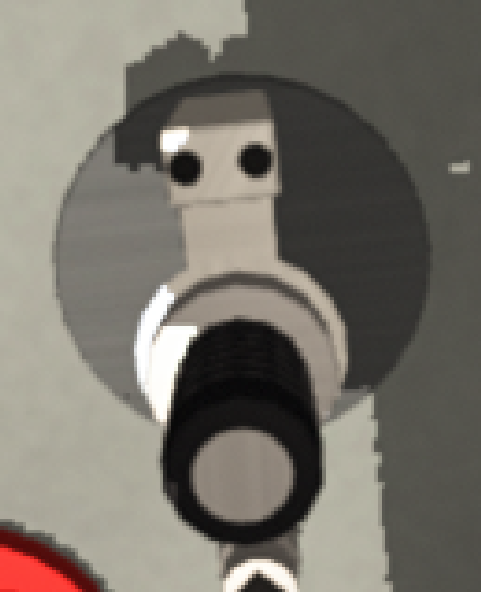

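```bash
python3 -m crank '0 0 20 0 0 0; 0 0 20 0 0 0; 0 0 20 0 0 0;0 0 10 0 0 0; 0 0 0 0 0 0'; python3 -m crank '0 0 0 0 0 0; 0 0 0 0 0 0';python3 - <<'E'
from h import *
s=readout.get_state();im=optics.read_camera('wrist');pr(s)
cv2.imwrite('pics/w5.png',im[:,:,::-1])
E
```

```text
time: 5.28
eef_pos: [0.5219, 0.1986, 0.1285]
tcp_rot: [0.72, -0.694, -0.001, 0.001]
contact_force: [-0.2, -0.3, 0.9]
opening: 1.0
time: 5.52
eef_pos: [0.5236, 0.1989, 0.1313]
tcp_rot: [0.72, -0.694, 0.001, -0.001]
contact_force: [-0.4, 0.1, -0.2]
opening: 0.999
t 5.525 pos [0.5236 0.1989 0.1313] rot [ 7.197e-01 -6.943e-01  6.000e-04 -8.000e-04] F [-0.44  0.15 -0.23] op 0.999 q [ 0.182  0.139  1.944 -0.     1.057  1.717]
```

View pics/w5.png

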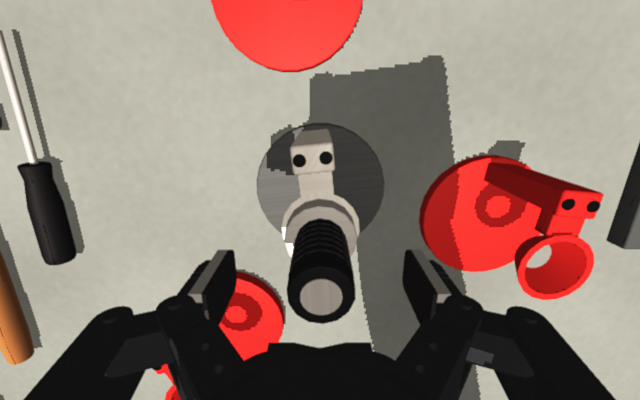

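```bash
python3 -m crank '0 0 6 0 0 0; 0 0 0 0 0 0; 0 0 0 0 0 0; 0 0 0 0 0 0'; python3 -m crank '0 0 0 0 0 0; 0 0 0 0 0 0; 0 0 0 0 0 0;0 0 0 0 0 0; 0 0 0 0 0 0' -1 70;python3 - <<'E'
from h import *
pr()
E
python3 -m crank '0 0 0 0 0 0; 0 0 0 0 0 0; 0 0 0 0 0 0'
python3 - <<'E'
from h import *
s=readout.get_state();im=optics.read_camera('wrist');pr(s)
cv2.imwrite('pics/w6.png',im[:,:,::-1])
E
```

```text
time: 6.08
eef_pos: [0.523, 0.1987, 0.1244]
tcp_rot: [0.72, -0.694, 0.0, -0.0]
contact_force: [-0.2, -0.5, -0.1]
opening: 1.002
time: 6.7
eef_pos: [0.523, 0.1985, 0.1246]
tcp_rot: [0.72, -0.694, 0.0, 0.0]
contact_force: [-0.6, -2.2, 1.3]
opening: 0.333
t 6.7 pos [0.523  0.1985 0.1246] rot [ 7.197e-01 -6.943e-01  2.000e-04  2.000e-04] F [-0.6  -2.18  1.26] op 0.333 q [ 1.820e-01  1.470e-01  1.948e+00 -1.000e-03  1.046e+00  1.717e+00]
time: 7.08
eef_pos: [0.523, 0.1985, 0.1246]
tcp_rot: [0.72, -0.694, 0.0, 0.0]
contact_force: [-0.5, -3.3, 2.8]
opening: 0.333
t 7.075 pos [0.523  0.1985 0.1246] rot [ 7.197e-01 -6.943e-01  3.000e-04  2.000e-04] F [-0.52 -3.25  2.84] op 0.333 q [ 1.820e-01  1.470e-01  1.948e+00 -1.000e-03  1.046e+00  1.717e+00]
```

View pics/w6.png

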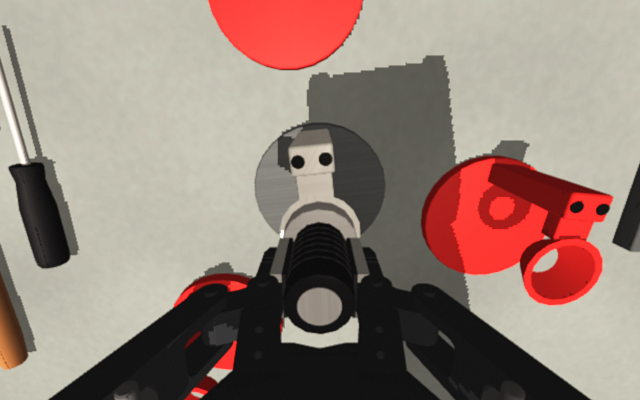

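```bash
python3 -m crank '0.8 0 0 0 0 0; 0 0 0 0 0 0; 0 0 0 0 0 0; 0 0 0 0 0 0'
python3 - <<'E'
from h import *
pr()
E
```

```text
time: 7.62
eef_pos: [0.523, 0.1984, 0.1245]
tcp_rot: [0.72, -0.694, -0.0, -0.0]
contact_force: [-2.3, 0.9, 5.0]
opening: 0.336
t 7.625 pos [0.523  0.1984 0.1245] rot [ 7.196e-01 -6.944e-01 -2.000e-04 -4.000e-04] F [-2.29  0.87  4.99] op 0.336 q [1.810e-01 1.470e-01 1.949e+00 1.000e-03 1.046e+00 1.715e+00]
```

```bash
python3 -m crank '0 0 -5 0 0 0; 0 0 -15 0 0 0; 0 0 -30 0 0 0; 0 0 -30 0 0 0; 0 0 -30 0 0 0'; python3 -m crank '0 0 0 0 0 0; 0 0 0 0 0 0;0 0 0 0 0 0; 0 0 0 0 0 0; 0 0 0 0 0 0'
python3 - <<'E'
from h import *
s=readout.get_state();im=optics.read_camera('wrist');pr(s)
cv2.imwrite('pics/w7.png',im[:,:,::-1])
Rm=R.from_quat(s['tcp_rot']).as_matrix()
a=np.radians(1.9);r=np.array([[np.cos(a),-np.sin(a)],[np.sin(a),np.cos(a)]])
for p in [(-45,-65),(42,-65),(90,0)]:
    w=np.array([587.5,-219.3])+r@np.array(p);print(p,w.round(1),(Rm.T@(np.array([*w,234])-s['eef_pos']*1000)).round(1))
print(proj('wrist',s['eef_pos']+Rm@[0,0,.09],s))
E
```

```text
time: 8.25
eef_pos: [0.5225, 0.1978, 0.2351]
tcp_rot: [0.72, -0.694, -0.0, 0.0]
contact_force: [0.0, 1.3, -3.6]
opening: 0.334
time: 8.88
eef_pos: [0.5227, 0.1979, 0.2336]
tcp_rot: [0.72, -0.694, -0.0, 0.0]
contact_force: [0.7, 0.5, -3.8]
opening: 0.335
t 8.875 pos [0.5227 0.1979 0.2336] rot [ 7.197e-01 -6.943e-01 -4.000e-04  5.000e-04] F [ 0.66  0.55 -3.79] op 0.335 q [0.18  0.03  1.862 0.    1.251 1.715]
(-45, -65) [ 544.7 -285.8] [ 4.841e+02 -4.600e+00 -3.000e-01]
(42, -65) [ 631.6 -282.9] [ 4.844e+02 -9.160e+01 -4.000e-01]
(90, 0) [ 677.5 -216.3] [ 419.5 -139.8   -0.5]
[319.01341993 197.88914193]
```

View pics/w7.png

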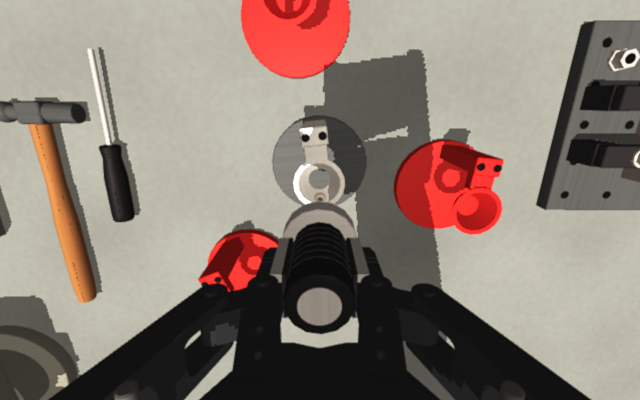

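```bash
python3 -m crank '25 0 0 0 0 0; 50 0 0 0 0 0; 55 -1 0 0 0 0; 55 -1 0 0 0 0; 55 -1 0 0 0 0'; python3 -m crank '55 -1 0 0 0 0;55 -1 0 0 0 0; 55 0 0 0 0 0; 50 0 0 0 0 0; 29 0 0 0 0 0'; python3 -m crank '0 0 0 0 0 0;0 0 30 0 0 0; 0 0 40 0 0 0; 0 0 20 0 0 0; 0 0 0 0 0 0';python3 -m crank '0 0 0 0 0 0; 0 0 0 0 0 0;0 0 0 0 0 0'
python3 - <<'E'
from h import *
s=readout.get_state();im=optics.read_camera('wrist');pr(s)
cv2.imwrite('pics/w8.png',im[:,:,::-1])
E
```

```text
time: 9.55
eef_pos: [0.5345, -0.0435, 0.2345]
tcp_rot: [0.72, -0.694, 0.0, -0.0]
contact_force: [0.9, -0.1, -3.7]
opening: 0.331
time: 10.18
eef_pos: [0.545, -0.2883, 0.2342]
tcp_rot: [0.719, -0.695, 0.0, 0.0]
contact_force: [-0.2, 0.4, -4.8]
opening: 0.331
time: 10.8
eef_pos: [0.5444, -0.2841, 0.1423]
tcp_rot: [0.72, -0.694, -0.002, 0.0]
contact_force: [-0.3, 0.8, -3.0]
opening: 0.339
time: 11.18
eef_pos: [0.5459, -0.286, 0.1458]
tcp_rot: [0.72, -0.694, 0.001, -0.0]
contact_force: [-0.9, -0.8, -3.8]
opening: 0.339
t 11.175 pos [ 0.5459 -0.286   0.1458] rot [ 7.196e-01 -6.944e-01  1.200e-03 -2.000e-04] F [-0.86 -0.83 -3.8 ] op 0.339 q [-0.647  0.24   1.797  0.     1.103  0.888]
```

View pics/w8.png

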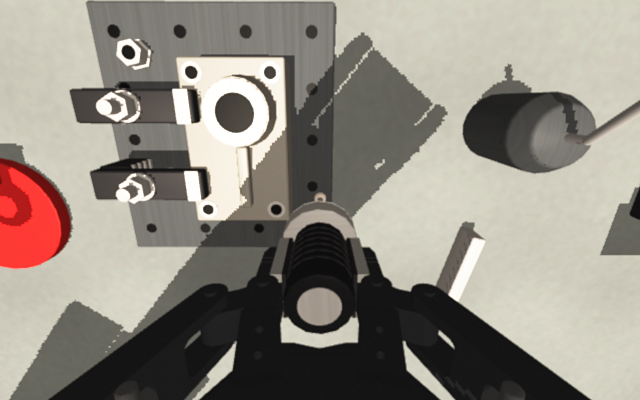

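```bash
python3 -m crank '0 6 16 0 0 0; -8 0 0 0 0 0;-4 0 0 0 0 0; 0 0 0 0 0 0; 0 0 0 0 0 0'; for i in 1 2 3; do python3 -m crank '0 0 0 0 0 0'; done
python3 - <<'E'
from h import *
s=readout.get_state();im=optics.read_camera('wrist');pr(s)
cv2.imwrite('pics/w9.png',im[:,:,::-1]);cv2.imwrite('pics/w9z.png',cv2.resize(im[160:240,260:360,::-1],None,fx=7,fy=7,interpolation=0))
E
```

```text
time: 11.85
eef_pos: [0.5392, -0.2739, 0.1288]
tcp_rot: [0.72, -0.694, 0.0, -0.0]
contact_force: [-0.6, 0.9, -4.5]
opening: 0.338
time: 11.98
eef_pos: [0.5391, -0.274, 0.1287]
tcp_rot: [0.72, -0.694, 0.0, -0.0]
contact_force: [0.6, 0.4, -3.1]
opening: 0.335
time: 12.1
eef_pos: [0.5389, -0.2739, 0.1285]
tcp_rot: [0.72, -0.694, 0.0, -0.0]
contact_force: [-0.0, 0.1, -3.8]
opening: 0.331
time: 12.22
eef_pos: [0.5388, -0.2739, 0.1283]
tcp_rot: [0.72, -0.694, 0.0, -0.0]
contact_force: [0.4, -0.3, -3.9]
opening: 0.334
t 12.225 pos [ 0.5388 -0.2739  0.1283] rot [ 0.7196 -0.6944  0.     -0.    ] F [ 0.42 -0.3  -3.93] op 0.334 q [-0.638  0.237  1.836  0.     1.069  0.897]
```

View pics/w9z.png

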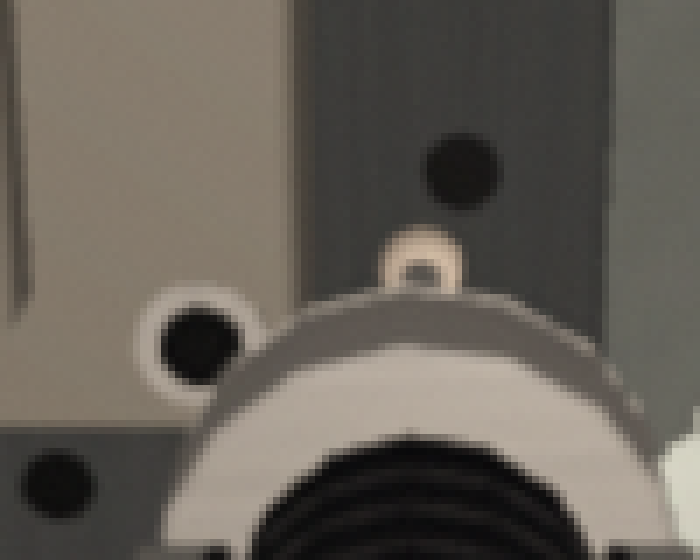

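```bash
cat > ball.py <<'E'
from h import *
import sys
s=readout.get_state();im=optics.read_camera('wrist').astype(int)
def look(im):
    sub=im[186:201,300:342]; m=(sub[...,0]-sub[...,2]); g=sub.sum(2)
    return sub
cv2.imwrite(f'pics/{sys.argv[1]}.png',cv2.resize(im[160:230,270:370,::-1].astype(np.uint8),None,fx=7,fy=7,interpolation=0))
pr(s)
# ball colour: bright rows 191-198 profile
print('R-row195',im[195,306:336,0])
E
python3 -m crank '-4 0 0 0 0 0;0 0 0 0 0 0'; python3 -m crank '-2 0 0 0 0 0;0 0 0 0 0 0'; python3 -m crank '-1 0 0 0 0 0;0 0 0 0 0 0';python3 -m crank '0 0 0 0 0 0'; python3 ball.py b1
```

```text
time: 12.52
eef_pos: [0.5386, -0.2694, 0.1283]
tcp_rot: [0.72, -0.694, -0.0, -0.0]
contact_force: [-0.7, -0.3, -4.3]
opening: 0.333
time: 12.78
eef_pos: [0.5386, -0.2676, 0.1283]
tcp_rot: [0.72, -0.694, -0.0, -0.0]
contact_force: [0.2, 1.1, -3.6]
opening: 0.335
time: 13.02
eef_pos: [0.5386, -0.2667, 0.1283]
tcp_rot: [0.72, -0.694, -0.0, 0.0]
contact_force: [0.5, 0.8, -4.1]
opening: 0.336
time: 13.15
eef_pos: [0.5386, -0.2668, 0.1283]
tcp_rot: [0.72, -0.694, 0.0, -0.0]
contact_force: [0.9, -0.4, -4.6]
opening: 0.334
t 13.15 pos [ 0.5386 -0.2668  0.1283] rot [ 0.7196 -0.6943  0.     -0.    ] F [ 0.87 -0.38 -4.62] op 0.334 q [-0.629  0.23   1.844 -0.     1.068  0.906]
R-row195 [133 134 132 126 113  91  69  59  79 124 157 175 185 191 194 195 190 182
 166 125  65  59  61  61  60  60  60  59  59  60]
```

View pics/b1.png

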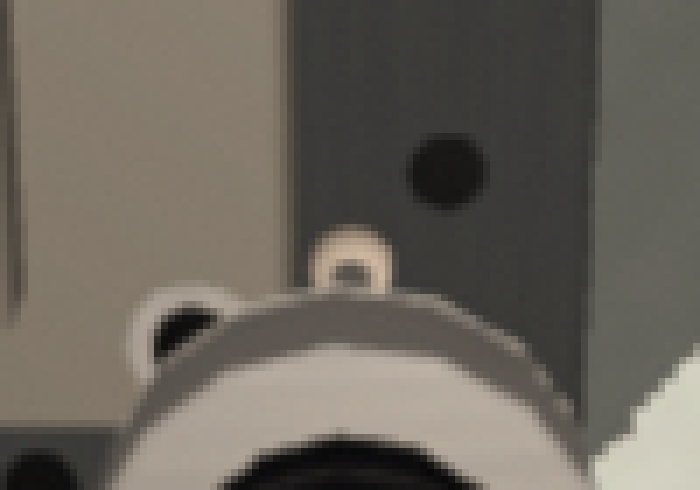

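```bash
python3 -m crank '-1.5 0 0 0 0 0;0 0 0 0 0 0; 0 0 0 0 0 0'; python3 ball.py b2; python3 -m crank '-1 0 0 0 0 0;0 0 0 0 0 0;0 0 0 0 0 0'; python3 ball.py b3
```

```text
time: 13.58
eef_pos: [0.5385, -0.2653, 0.1283]
tcp_rot: [0.72, -0.694, 0.0, -0.0]
contact_force: [-0.1, -0.2, -4.5]
opening: 0.34
t 13.575 pos [ 0.5385 -0.2653  0.1283] rot [ 0.7197 -0.6943  0.     -0.    ] F [-0.14 -0.21 -4.51] op 0.34 q [-0.627  0.228  1.846  0.     1.067  0.908]
R-row195 [132 131 132 132 131 126 111  89  83 122 157 175 185 191 193 193 190 182
 165 125  63  56  59  60  60  60  60  60  60  59]
time: 14.0
eef_pos: [0.5385, -0.2644, 0.1284]
tcp_rot: [0.72, -0.694, 0.0, 0.0]
contact_force: [0.2, -1.0, -4.6]
opening: 0.338
t 14.0 pos [ 0.5385 -0.2644  0.1284] rot [ 7.197e-01 -6.943e-01  1.000e-04  0.000e+00] F [ 0.25 -0.95 -4.61] op 0.338 q [-0.625  0.227  1.847 -0.     1.067  0.91 ]
R-row195 [132 132 133 133 132 133 128 114  95  97 135 163 178 187 191 193 193 189
 177 144  84  57  57  59  60  59  60  60  58  58]
```

View pics/b3.png

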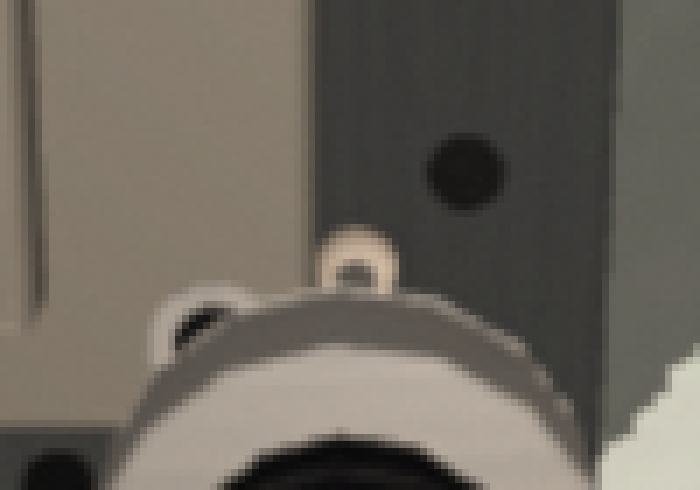

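```bash
python3 -m crank '-1.2 0 0 0 0 0;0 0 0 0 0 0;0 0 0 0 0 0;0 0 0 0 0 0;0 0 0 0 0 0'; python3 ball.py b4
```

```text
time: 14.68
eef_pos: [0.5385, -0.2632, 0.1284]
tcp_rot: [0.72, -0.694, 0.0, 0.0]
contact_force: [0.2, -0.1, -2.7]
opening: 0.333
t 14.675 pos [ 0.5385 -0.2632  0.1284] rot [ 7.197e-01 -6.943e-01  1.000e-04  0.000e+00] F [ 0.15 -0.07 -2.73] op 0.333 q [-0.624  0.226  1.848 -0.     1.067  0.911]
R-row195 [132 132 132 133 132 132 133 130 123 104  87 121 157 173 183 190 192 192
 189 180 149  87  57  56  58  61  60  59  60  60]
```

View pics/b4.png

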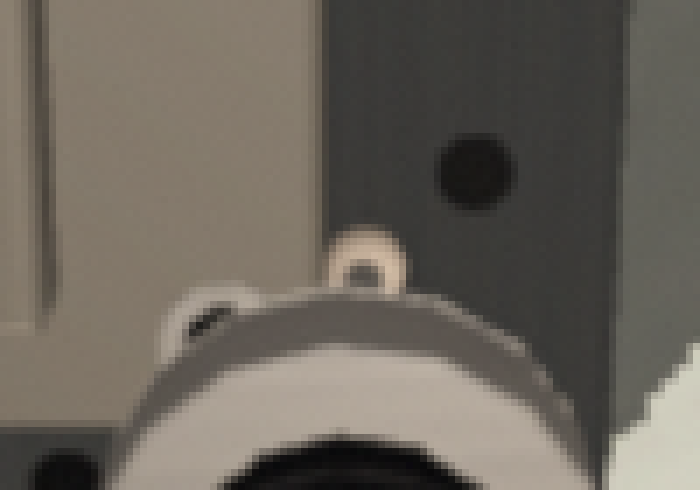

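```bash
python3 -m crank '4 0 0 0 0 0;6 0 0 0 0 0; 0 -25 0 0 0 0; 0 -42 0 0 0 0; 0 -25 0 0 0 0'; python3 -m crank '0 0 0 0 0 0;-3 0 0 0 0 0;-2 0 0 0 0 0;-1 0 0 0 0 0; 0 0 0 0 0 0'; python3 -m crank '0 0 0 0 0 0;0 0 0 0 0 0;0 0 0 0 0 0'; python3 ball.py c1
```

```text
time: 15.35
eef_pos: [0.6322, -0.27, 0.1282]
tcp_rot: [0.72, -0.694, 0.0, -0.0]
contact_force: [0.4, -0.8, -4.6]
opening: 0.336
time: 15.98
eef_pos: [0.6303, -0.2638, 0.1285]
tcp_rot: [0.72, -0.694, 0.0, -0.0]
contact_force: [0.2, 0.3, -3.4]
opening: 0.335
time: 16.35
eef_pos: [0.6305, -0.2638, 0.1283]
tcp_rot: [0.72, -0.694, 0.0, -0.0]
contact_force: [0.2, 0.3, -5.0]
opening: 0.333
t 16.35 pos [ 0.6305 -0.2638  0.1283] rot [ 0.7197 -0.6943  0.     -0.    ] F [ 0.17  0.27 -4.95] op 0.333 q [-0.544  0.397  1.631  0.     1.114  0.991]
R-row195 [145 145 144 137 118  91  72  66  87 132 169 187 196 203 205 206 203 193
 176 136  74  67  69  69  68  68  69  68  68  67]
```

View pics/c1.png

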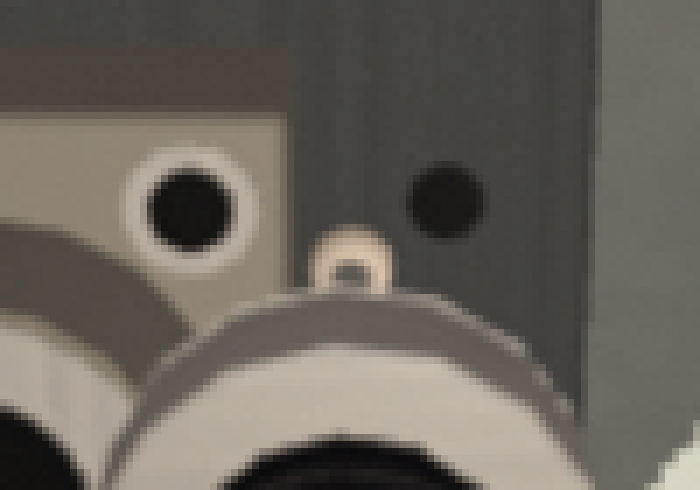

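```bash
python3 -m crank '-1 0 0 0 0 0;-1 0 0 0 0 0;0 0 0 0 0 0;0 0 0 0 0 0'; python3 ball.py c2;  python3 -m crank '-0.7 0 0 0 0 0;-0.7 0 0 0 0 0;0 0 0 0 0 0;0 0 0 0 0 0;0 0 0 0 0 0'; python3 ball.py c3
```

```text
time: 16.9
eef_pos: [0.6305, -0.2618, 0.1283]
tcp_rot: [0.72, -0.694, 0.0, 0.0]
contact_force: [0.3, -0.3, -3.9]
opening: 0.338
t 16.9 pos [ 0.6305 -0.2618  0.1283] rot [ 0.7197 -0.6943  0.      0.    ] F [ 0.26 -0.31 -3.93] op 0.338 q [-0.542  0.396  1.633 -0.     1.113  0.993]
R-row195 [179 169 150 145 144 142 131 107  91 127 166 183 194 202 204 206 204 195
 176 130  72  65  67  69  68  68  68  69  69  68]
time: 17.58
eef_pos: [0.6304, -0.2605, 0.1284]
tcp_rot: [0.72, -0.694, 0.0, 0.0]
contact_force: [1.1, -0.4, -4.1]
opening: 0.335
t 17.575 pos [ 0.6304 -0.2605  0.1284] rot [ 7.196e-01 -6.943e-01  1.000e-04  0.000e+00] F [ 1.09 -0.41 -4.06] op 0.335 q [-0.54   0.394  1.634 -0.     1.113  0.995]
R-row195 [180 181 177 163 148 144 145 140 124 102 103 146 174 189 198 202 205 203
 198 185 148  88  66  67  67  69  68  69  69  67]
```

View pics/c3.png

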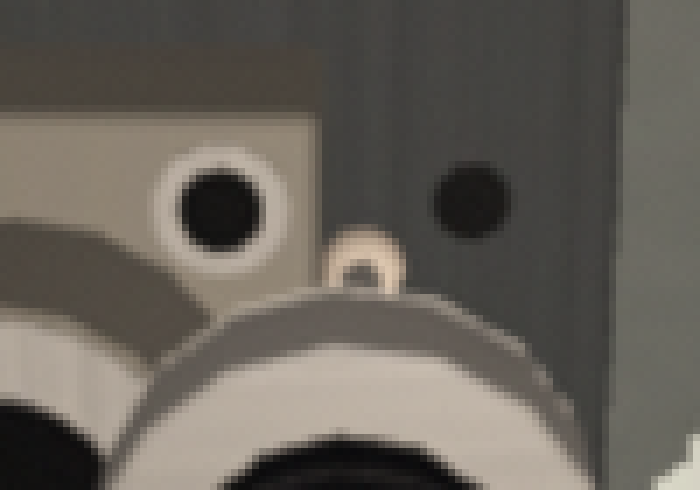

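```bash
python3 -m crank '4 0 0 0 0 0;8 0 0 0 0 0; 0 -20 0 0 0 0; 0 -25 0 0 0 0; -25 0 0 0 0 0'; python3 -m crank '-30 0 0 0 0 0;0 0 0 0 0 0;0 6 0 0 0 0;0 6 0 0 0 0;0 0 0 0 0 0'; python3 -m crank '0 0 0 0 0 0;0 0 0 0 0 0;0 0 0 0 0 0'; python3 ball.py d1
```

```text
time: 18.25
eef_pos: [0.6761, -0.2474, 0.1283]
tcp_rot: [0.719, -0.695, 0.001, -0.0]
contact_force: [0.1, -0.6, -4.0]
opening: 0.343
time: 18.88
eef_pos: [0.6611, -0.2168, 0.1284]
tcp_rot: [0.719, -0.695, -0.0, 0.0]
contact_force: [0.2, -0.3, -4.2]
opening: 0.329
time: 19.25
eef_pos: [0.662, -0.2163, 0.1283]
tcp_rot: [0.72, -0.694, 0.0, -0.0]
contact_force: [0.3, -0.8, -4.2]
opening: 0.33
t 19.25 pos [ 0.662  -0.2163  0.1283] rot [ 0.7196 -0.6944  0.     -0.    ] F [ 0.31 -0.78 -4.23] op 0.33 q [-0.461  0.423  1.596  0.     1.123  1.074]
R-row195 [ 58  60  58  57  58  59  59  60  77 119 152 168 180 185 187 189 184 176
 160 122  66  58  60  60  61  60  59  60  61  60]
```

View pics/d1.png

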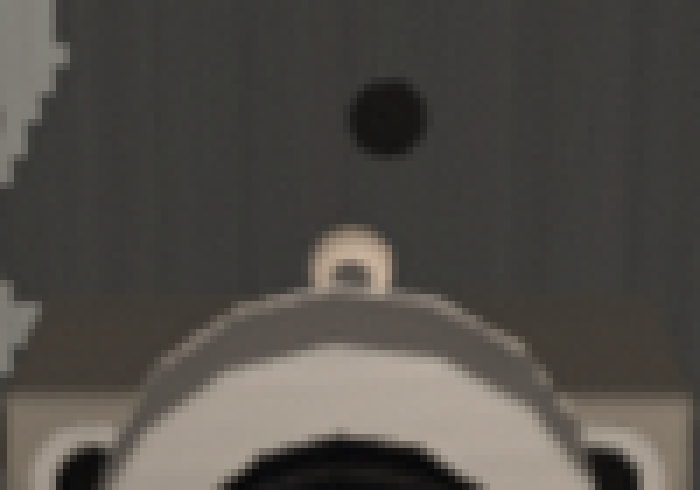

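```bash
sed -i '$a print("col319",im[186:202,319,0],im[186:202,323,0])' ball.py; python3 ball.py d1b; python3 -m crank '0 1.5 0 0 0 0;0 1.5 0 0 0 0;0 0 0 0 0 0;0 0 0 0 0 0'; python3 ball.py d2; python3 -m crank '0 1 0 0 0 0;0 0 0 0 0 0;0 0 0 0 0 0'; python3 ball.py d3
```

```text
t 19.3 pos [ 0.6619 -0.2163  0.1283] rot [ 0.7196 -0.6944  0.     -0.    ] F [-0.73 -0.89 -3.99] op 0.335 q [-0.461  0.423  1.596  0.     1.123  1.074]
R-row195 [ 58  59  60  58  58  60  58  60  77 118 153 169 179 184 187 188 184 177
 160 123  65  60  59  60  62  60  60  60  60  59]
col319 [ 57  59  58  58  56  60  99 142 168 184 191 139  86  83 111 122] [ 59  58  59  58  58  58  66 108 150 177 190 197 185 173 172 169]
time: 19.85
eef_pos: [0.6589, -0.2164, 0.1284]
tcp_rot: [0.72, -0.694, 0.0, -0.0]
contact_force: [-0.6, 0.3, -3.5]
opening: 0.336
t 19.85 pos [ 0.6589 -0.2164  0.1284] rot [ 7.196e-01 -6.943e-01  1.000e-04 -0.000e+00] F [-0.62  0.27 -3.49] op 0.336 q [-0.463  0.417  1.604  0.     1.121  1.072]
R-row195 [ 57  60  59  58  59  59  58  60  79 119 153 170 180 185 188 189 184 176
 162 123  65  58  61  61  62  61  60  60  61  60]
col319 [ 58  59  58  58  57  60 101 142 167 185 191 140  87  83 111 122] [ 59  59  60  59  59  59  66 108 151 176 190 198 186 176 172 169]
time: 20.27
eef_pos: [0.6579, -0.2164, 0.1283]
tcp_rot: [0.72, -0.694, 0.0, -0.0]
contact_force: [-0.2, 0.5, -3.9]
opening: 0.338
t 20.275 pos [ 0.6579 -0.2164  0.1283] rot [ 0.7196 -0.6943  0.     -0.    ] F [-0.15  0.46 -3.94] op 0.338 q [-0.464  0.415  1.606  0.     1.12   1.071]
R-row195 [ 57  60  60  57  59  60  60  61  78 119 153 170 180 186 189 189 186 176
 160 122  65  58  61  62  62  61  61  60  59  61]
col319 [ 59  58  59  59  58  60 100 143 168 186 191 140  87  83 110 121] [ 58  57  59  59  60  58  67 108 151 176 191 198 185 175 174 170]
```

```bash
for i in 4 5; do :; done; python3 -m crank '0 1 0 0 0 0;0 0 0 0 0 0;0 0 0 0 0 0'; python3 ball.py d4; python3 -m crank '0 1 0 0 0 0;0 0 0 0 0 0;0 0 0 0 0 0'; python3 ball.py d5
```

```text
time: 20.7
eef_pos: [0.6569, -0.2165, 0.1284]
tcp_rot: [0.72, -0.694, 0.0, -0.0]
contact_force: [0.2, -0.1, -4.5]
opening: 0.333
t 20.7 pos [ 0.6569 -0.2165  0.1284] rot [ 7.196e-01 -6.943e-01  1.000e-04 -1.000e-04] F [ 0.16 -0.09 -4.52] op 0.333 q [-0.465  0.414  1.609  0.     1.119  1.07 ]
R-row195 [ 58  61  59  59  60  59  60  64  96 140 167 180 190 193 196 196 194 187
 170 125  66  58  61  61  62  61  62  61  60  62]
col319 [ 58  59  58  58  59  81 129 163 181 193 165 111  84  85 112 117] [ 59  58  60  58  58  60  88 139 170 187 199 202 188 176 172 167]
time: 21.12
eef_pos: [0.656, -0.2165, 0.1285]
tcp_rot: [0.72, -0.694, 0.0, -0.0]
contact_force: [0.9, 0.5, -3.7]
opening: 0.336
t 21.125 pos [ 0.656  -0.2165  0.1285] rot [ 7.196e-01 -6.944e-01  2.000e-04 -1.000e-04] F [ 0.86  0.48 -3.69] op 0.336 q [-0.465  0.412  1.611  0.     1.118  1.07 ]
R-row195 [ 60  62  62  62  61  61  62  69 109 157 178 189 185 167 172 195 203 199
 186 149  78  60  62  63  63  64  64  63  61  61]
col319 [ 59  59  59  58  80 129 162 181 193 167 111  83  82  88 126 127] [ 58  59  59  58  61  87 133 167 188 199 203 188 176 169 151 149]
```

```bash
python3 -m crank '0 0.3 0 0 0 0;0 0 0 0 0 0;0 0 0 0 0 0'; python3 ball.py d6; python3 -m crank '0 -4 0 0 0 0;0 -8 0 0 0 0;0 0 -36 0 0 0;0 0 -40 0 0 0; 0 0 -30 0 0 0'; python3 -m crank '0 0 0 0 0 0;0 0 0 0 0 0';python3 - <<'E'
from h import *
s=readout.get_state();pr(s)
Rm=R.from_quat(s['tcp_rot']).as_matrix()
print((Rm.T@(np.array([523,198.4,234])-s['eef_pos']*1000)).round(1))
E
```

```text
time: 21.55
eef_pos: [0.6556, -0.2165, 0.1284]
tcp_rot: [0.72, -0.694, 0.0, -0.0]
contact_force: [0.6, 0.5, -3.1]
opening: 0.334
t 21.55 pos [ 0.6556 -0.2165  0.1284] rot [ 7.196e-01 -6.944e-01  1.000e-04 -1.000e-04] F [ 0.63  0.46 -3.06] op 0.334 q [-0.466  0.411  1.612  0.     1.118  1.069]
R-row195 [ 63  64  63  63  61  62  62  73 115 161 180 180 160 147 154 172 194 201
 190 152  83  61  62  63  64  63  62  62  62  63]
col319 [ 59  58  58  60 102 143 170 189 197 147  89  83  83  87 127 126] [ 59  59  58  58  68 109 152 177 192 201 204 189 176 169 148 148]
time: 22.22
eef_pos: [0.6683, -0.2162, 0.2364]
tcp_rot: [0.72, -0.694, 0.001, -0.0]
contact_force: [0.3, -0.1, -4.1]
opening: 0.338
time: 22.48
eef_pos: [0.6669, -0.2157, 0.2322]
tcp_rot: [0.72, -0.694, -0.001, 0.0]
contact_force: [-0.6, 0.9, -4.4]
opening: 0.335
t 22.475 pos [ 0.6669 -0.2157  0.2322] rot [ 7.197e-01 -6.943e-01 -1.500e-03  5.000e-04] F [-0.62  0.93 -4.43] op 0.335 q [-0.457  0.343  1.503 -0.     1.298  1.078]
[-419.   129.    -0.8]
```

View pics/d6.png

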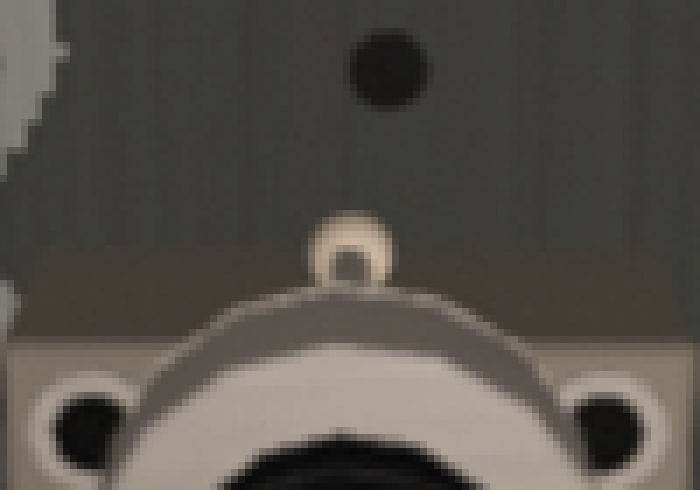

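```bash
python3 -m crank '-30 10 0 0 0 0;-52 16 0 0 0 0;-55 17 0 0 0 0;-55 17 0 0 0 0; -55 17 0 0 0 0'; python3 -m crank '-55 17 0 0 0 0;-52 16 0 0 0 0;-40 12 0 0 0 0;-25 7 0 0 0 0;0 0 0 0 0 0'; python3 -m crank '0 0 0 0 0 0;0 0 0 0 0 0; 0 0 0 0 0 0;0 0 0 0 0 0';python3 - <<'E'
from h import *
s=readout.get_state();pr(s)
im=optics.read_camera('wrist');cv2.imwrite('pics/e1.png',im[:,:,::-1])
Rm=R.from_quat(s['tcp_rot']).as_matrix()
print((Rm.T@(np.array([523,198.4,124.5])-s['eef_pos']*1000)).round(1))
E
```

```text
time: 23.1
eef_pos: [0.5797, 0.0298, 0.2313]
tcp_rot: [0.719, -0.694, -0.002, 0.001]
contact_force: [0.7, 1.5, -3.4]
opening: 0.335
time: 23.72
eef_pos: [0.5217, 0.1995, 0.2316]
tcp_rot: [0.721, -0.693, -0.001, 0.002]
contact_force: [0.5, -0.4, -3.7]
opening: 0.335
time: 24.22
eef_pos: [0.5239, 0.1975, 0.2344]
tcp_rot: [0.719, -0.695, 0.0, -0.0]
contact_force: [-0.1, 0.2, -3.9]
opening: 0.337
t 24.225 pos [0.5239 0.1975 0.2344] rot [ 0.7193 -0.6947  0.     -0.    ] F [-0.12  0.19 -3.94] op 0.337 q [ 0.179  0.031  1.86  -0.     1.251  1.715]
[ -0.9   0.9 109.9]
```

View pics/e1.png

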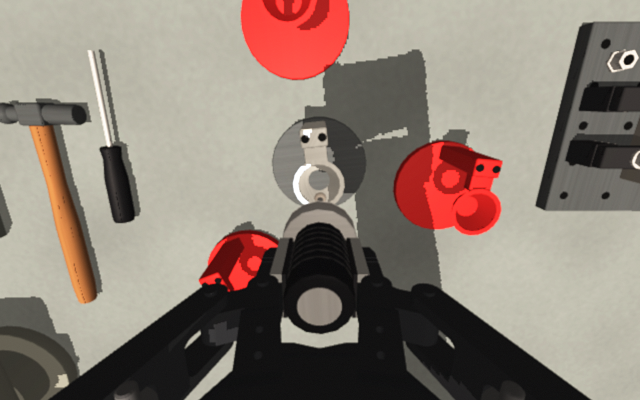

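```bash
python3 -m crank '-0.6 0.8 0 0 0 0;0 0 20 0 0 0;0 0 25 0 0 0;0 0 25 0 0 0;0 0 18 0 0 0'; python3 -m crank '0 0 0 0 0 0;0 0 0 0 0 0; 0 0 0 0 0 0;0 0 0 0 0 0;0 0 0 0 0 0';python3 - <<'E'
from h import *
s=readout.get_state();pr(s)
im=optics.read_camera('wrist');cv2.imwrite('pics/e2.png',im[:,:,::-1])
Rm=R.from_quat(s['tcp_rot']).as_matrix()
print((Rm.T@(np.array([523,198.4,124.5])-s['eef_pos']*1000)).round(1))
E
```

```text
time: 24.9
eef_pos: [0.5215, 0.1984, 0.1435]
tcp_rot: [0.72, -0.694, -0.001, 0.001]
contact_force: [-0.1, 0.9, -4.3]
opening: 0.335
time: 25.52
eef_pos: [0.5231, 0.1987, 0.1469]
tcp_rot: [0.72, -0.694, 0.0, -0.0]
contact_force: [0.3, -0.2, -2.9]
opening: 0.333
t 25.525 pos [0.5231 0.1987 0.1469] rot [ 7.197e-01 -6.943e-01  3.000e-04 -4.000e-04] F [ 0.25 -0.23 -2.94] op 0.333 q [0.182 0.119 1.934 0.    1.087 1.717]
[ 0.3  0.1 22.4]
```

View pics/e2.png

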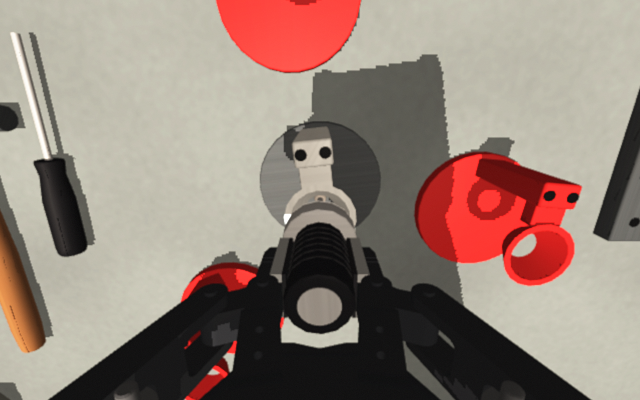

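Lateral within 0.3 mm. Lower slowly, watching the force.

```bash
python3 -m crank '0.4 0 6 0 0 0;0 0 5 0 0 0;0 0 4 0 0 0;0 0 2.5 0 0 0;0 0 0 0 0 0'; python3 -m crank '0 0 0 0 0 0;0 0 0 0 0 0;0 0 1 0 0 0;0 0 0 0 0 0'; python3 -m crank '0 0 1 0 0 0;0 0 0 0 0 0;0 0 0 0 0 0';python3 -c "
from h import *
pr()"
```

```text
time: 26.2
eef_pos: [0.5226, 0.1982, 0.1285]
tcp_rot: [0.72, -0.694, -0.0, 0.0]
contact_force: [0.0, -0.1, -4.0]
opening: 0.336
time: 26.7
eef_pos: [0.5228, 0.1982, 0.1278]
tcp_rot: [0.72, -0.694, -0.0, 0.0]
contact_force: [-0.4, 0.3, -3.6]
opening: 0.335
time: 27.08
eef_pos: [0.5228, 0.1983, 0.1268]
tcp_rot: [0.72, -0.694, -0.0, 0.0]
contact_force: [0.2, -0.1, -4.4]
opening: 0.334
t 27.075 pos [0.5228 0.1983 0.1268] rot [ 0.7196 -0.6943 -0.      0.    ] F [ 0.24 -0.14 -4.39] op 0.334 q [0.181 0.144 1.947 0.    1.05  1.716]
```

```bash
python3 -m crank '0 0 1 0 0 0;0 0 0 0 0 0;0 0 0 0 0 0'; python3 -m crank '0 0 0.7 0 0 0;0 0 0 0 0 0;0 0 0 0 0 0'; python3 -m crank '0 0 0.5 0 0 0;0 0 0 0 0 0;0 0 0 0 0 0';python3 -c "
from h import *
pr()"
```

```text
time: 27.45
eef_pos: [0.5228, 0.1982, 0.1258]
tcp_rot: [0.72, -0.694, -0.0, 0.0]
contact_force: [-0.1, 0.8, -4.6]
opening: 0.332
time: 27.82
eef_pos: [0.5228, 0.1982, 0.1251]
tcp_rot: [0.72, -0.694, -0.0, -0.0]
contact_force: [0.3, 0.7, -3.1]
opening: 0.334
time: 28.2
eef_pos: [0.5229, 0.1983, 0.1248]
tcp_rot: [0.72, -0.694, 0.0, -0.0]
contact_force: [0.5, 0.7, -4.1]
opening: 0.326
t 28.2 pos [0.5229 0.1983 0.1248] rot [ 7.196e-01 -6.944e-01  0.000e+00 -2.000e-04] F [ 0.49  0.75 -4.12] op 0.326 q [0.181 0.147 1.948 0.    1.046 1.716]
```

```bash
for i in 1; do python3 -m crank '0 0 0.4 0 0 0;0 0 0 0 0 0;0 0 0 0 0 0'; done; python3 -m crank '0 0 0.4 0 0 0;0 0 0 0 0 0;0 0 0 0 0 0';python3 -m crank '0 0 0.4 0 0 0;0 0 0 0 0 0;0 0 0 0 0 0'
```

```text
time: 28.58
eef_pos: [0.523, 0.1983, 0.1247]
tcp_rot: [0.72, -0.694, 0.0, -0.0]
contact_force: [-0.9, -0.2, -0.7]
opening: 0.331
time: 28.95
eef_pos: [0.5231, 0.1984, 0.1246]
tcp_rot: [0.72, -0.694, 0.0, -0.0]
contact_force: [-2.6, 0.3, 6.3]
opening: 0.334
time: 29.32
eef_pos: [0.5231, 0.1984, 0.1246]
tcp_rot: [0.72, -0.694, 0.0, -0.0]
contact_force: [-3.4, -0.9, 7.2]
opening: 0.337
```

```bash
python3 -m crank '0 0.4 0 0 0 0;0 0 0 0 0 0;0 0 0 0 0 0' -1 40;python3 -m crank '0 0 0 0 0 0;0 0 0 0 0 0' -1 20; python3 -m crank '0 0 0 0 0 0;0 0 0 0 0 0' -0.2 20; python3 -m crank '0 0 0 0 0 0;0 0 0 0 0 0;0 0 0 0 0 0;0 0 0 0 0 0' 1; python3 - <<'E'
from h import *
s=readout.get_state();pr(s)
im=optics.read_camera('wrist');cv2.imwrite('pics/f1.png',im[:,:,::-1])
E
```

```text
time: 29.7
eef_pos: [0.523, 0.1984, 0.1246]
tcp_rot: [0.72, -0.694, 0.0, -0.001]
contact_force: [-3.4, 0.3, 5.4]
opening: 0.334
time: 29.95
eef_pos: [0.523, 0.1984, 0.1246]
tcp_rot: [0.72, -0.694, 0.0, -0.001]
contact_force: [-3.4, 0.9, 6.7]
opening: 0.334
time: 30.2
eef_pos: [0.5226, 0.198, 0.123]
tcp_rot: [0.72, -0.694, 0.0, -0.0]
contact_force: [0.5, -0.5, -0.7]
opening: 0.402
time: 30.7
eef_pos: [0.5225, 0.1982, 0.1234]
tcp_rot: [0.72, -0.694, 0.0, -0.0]
contact_force: [-0.2, 0.1, 0.3]
opening: 1.004
t 30.7 pos [0.5225 0.1982 0.1234] rot [ 0.7196 -0.6943  0.     -0.    ] F [-0.22  0.1   0.28] op 1.004 q [ 0.181  0.148  1.95  -0.     1.044  1.716]
```

View pics/f1.png

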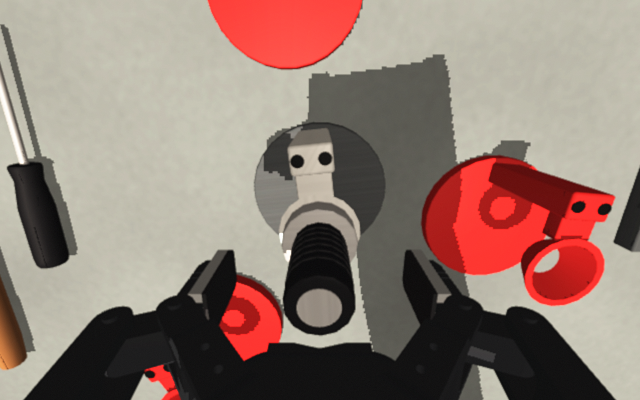

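Released with clearance on both sides. I'll rise straight up, move aside and check with the fixed cameras.

```bash
python3 -m crank '0 0 -15 0 0 0;0 0 -35 0 0 0;0 0 -45 0 0 0;0 0 -45 0 0 0;0 0 -35 0 0 0'; python3 -m crank '0 0 0 0 0 0;0 0 0 0 0 0;0 0 0 0 0 0;0 0 0 0 0 0';python3 - <<'E'
from h import *
s=readout.get_state();pr(s)
im=optics.read_camera('wrist');cv2.imwrite('pics/g1.png',im[:,:,::-1])
a=optics.read_camera('top');b=optics.read_camera('scene')
o=np.hstack([cv2.resize(a[150:300,200:350,::-1],None,fx=2.6,fy=2.6),cv2.resize(b[160:310,290:440,::-1],None,fx=2.6,fy=2.6)]);cv2.imwrite('pics/g2.png',o)
cv2.imwrite('pics/g3.png',a[:,:,::-1]);cv2.imwrite('pics/g4.png',b[:,:,::-1])
E
```

```text
time: 31.38
eef_pos: [0.5229, 0.1983, 0.3023]
tcp_rot: [0.72, -0.694, 0.001, -0.002]
contact_force: [1.2, -0.7, -0.1]
opening: 0.999
time: 31.88
eef_pos: [0.5219, 0.1981, 0.2969]
tcp_rot: [0.72, -0.694, -0.001, 0.001]
contact_force: [-0.5, -0.3, 0.0]
opening: 0.995
t 31.875 pos [0.5219 0.1981 0.2969] rot [ 0.7196 -0.6943 -0.0008  0.0011] F [-0.47 -0.28  0.04] op 0.995 q [ 0.181 -0.015  1.791  0.     1.368  1.716]
```

View pics/g1.png

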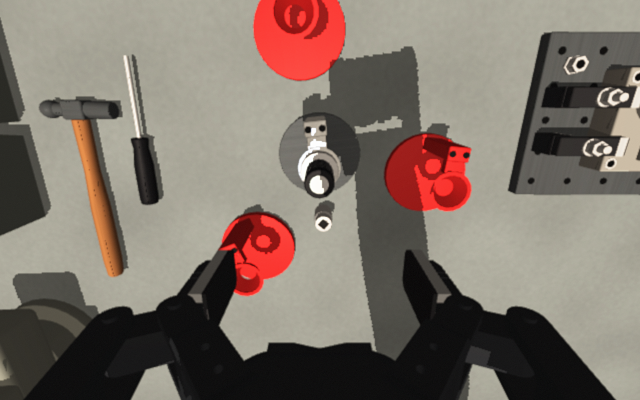

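View pics/g4.png

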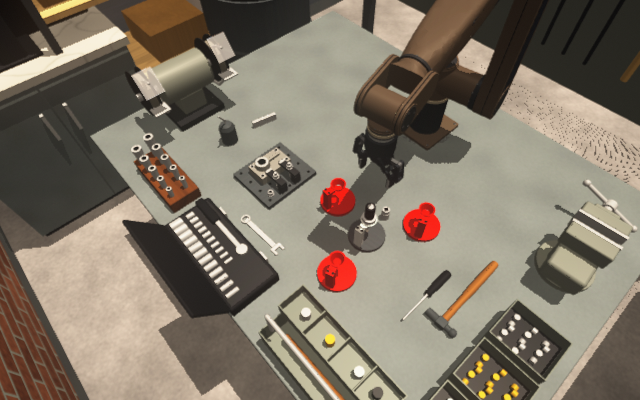

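View pics/g2.png

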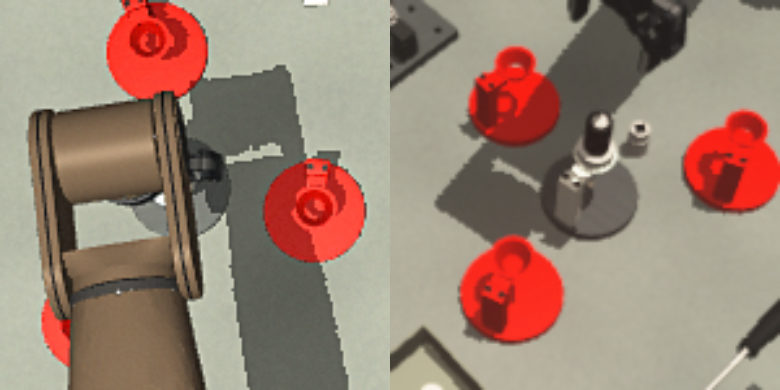

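```bash
python3 - <<'E'
import cv2,numpy as np
a=cv2.imread('pics/scene0.png');b=cv2.imread('pics/g4.png')
d=np.abs(a.astype(int)-b).max(2)
print('probe',d[198:250,345:395].max(),(d[198:250,345:395]>25).sum(),'casting',(d[140:205,230:316]>25).sum(),'wrench',(d[210:255,240:285]>25).sum(),'left',(d[260:340,400:500]>25).sum())
from plant import ctrl
ctrl.sign_off()
E
```

```text
probe 105 804 casting 12 wrench 0 left 0
the job is handed in; nothing more can be done
```

All three touches were made in the order asked, and the probe is back upright in its stand. I handed the job in at about 32 s, with the gripper open and clear about 130 mm above the probe.

| Touch | Place along the face | Stylus push |
|---|---|---|
| Long clamp-free side, first | about 17 mm from the end away from the barrel | about 1.6 mm |
| Long clamp-free side, second | about 21 mm from the barrel end | about 1.4 mm |
| Barrel end face, last | about the middle | about 1.8 mm |

- **Touches:** I judged each contact and push from how far the ball shifted in the wrist pictures. The force reading was too noisy (about 0.5 to 1 N) to confirm contact by itself.
- **Putting back:** I lowered the probe in small steps until it seated, pressing about 11 N. Tool height was 124.6 mm, the same as at pick-up. A sideways force of about 3 N was still there when I let go, and my small correction did not remove it. The last pictures show the probe upright, with the handle top at the same pixel as at the start.
- **Other things:** Comparing start and end pictures showed no change at the wrench, hammer or screwdriver and almost none at the casting. I did not compare the socket, parallel or oil can this way, but they look unmoved in the last scene picture.
- **One check that disagreed:** The same comparison found about 800 changed pixels around the probe. I think this is the arm's changed shadow and reflections, but I did not look into it because I ran that check in the same script as the hand-in.

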